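Draw the mincer's foot into line with a drift and bolt it down

ROBOT

A 7-joint arm with a two-finger parallel gripper is mounted at the origin on a cart in front of the work surface, level with it; the furniture and walls round the work are solid. World frame = base frame: x ahead of the robot, y to its left, z up, the work surface at z = 0. Lengths are in m, angles in rad, forces in N, time in s.
With the tool pointing down it reaches from about 0.4 to 0.85 m from the base axis. Payload 10.4 kg.
Tool frame: the origin (TCP) lies on the centre line of the jaws, within the pads' length; the fingertips stand 11 mm ahead of it and the grasp point (between the pads) lies 8 mm behind it (manip.finger_overhang is the distance from the TCP to the fingertips, in m); z points along the fingers, y is the line along which they close (so a half turn about z gives the same grasp; the last joint's range is limited). The gripper opens to 85 mm and grips with 20 to 120 N. Pads are 22 mm wide; open, the fingers measure 114 mm over their backs; the gripper's body (76 mm by 85 mm) begins 54 mm behind the grasp point. The pads swing forward as they close: fully open they stand 13 mm farther back than shut.
Start: joints at [1.237, 0.332, -0.065, 1.46, 0.022, 1.35, -0.088], TCP at [0.191, -0.595, 0.242] pointing down, gripper open.
Joint ranges: [-2.6, 2.6], [-0.5, 2.12], [-1.47, 1.34], [0.16, 2.42], [-1.27, 4.41], [0.06, 2.06], [-2.6, 2.6]. Speed limits (rad/s): [2.22, 2.22, 2.79, 2.79, 3.14, 3.14, 3.14].

INTERFACE

Orientations are given as a unit quaternion [x, y, z, w].
In Python, from workcell import manip, imaging, workorder gives the robot as it stands.
- The arm moves only by the tool jog_arm, never from a script. Its argument "deltas" is a list of rows, each an object with "gripper": the opening, from 0 (shut) to 1 (fully open); "offset": the shift along the tool's x, y, z in m, a list of three; "rotation": the turn, a rotation vector about the tool's x, y, z in degrees, a list of three. In form: [{"gripper": gripper, "offset": [tx, ty, tz], "rotation": [ax, ay, az]}, ...]. A call has 1 to 20 rows; each row shifts and turns the commanded pose from where the row before left it, along the tool's axes as they then stand; what a row does not reach is not made up. A row lasts 1/10 s, in which the tool goes at most 50 mm and 8.59 degrees, less where a joint would pass 70% of its speed; a pose out of reach is approached as far as the arm can. A call with a gripper value outside its range is refused whole. The fingers move at their own pace and stop on an object; "newtons" is the grip in N (left out, the last holds). Time passes only in rows, so rows that do not move let the fingers close. It gives the time, the measured TCP pose, the force, the opening and the grip force at its end, in the units of the state.
- manip.get_obs(): the state, without advancing time (a new reading comes with each control period).
- imaging.camera(name): name is "scene" or "top" or "wrist"; returns the picture (384x512x3 uint8, blue, green, red); there is no depth.
- imaging.camera_model(name): a dict with "camera_matrix" (3x3 intrinsics, pixels), "world_to_cam" (4x4, takes a point from world to camera coordinates); the wrist camera has in their place "hand_eye" (4x4, takes a point from camera to tool coordinates, whose origin is the TCP and whose axes are the flange's). Camera axes: x right, y up, looking along -z (the intrinsics and any distortion apply to the point x, -y, -z); pixel columns grow to the right and rows downward; lengths in m; the calibration is good to about 2 mm. A picture is of the moment at which its call begins: read the wrist's pose just before it. camera_model takes no time and is no camera call.
- workorder.hand_in(): hands the job in; it is judged then, once.
The state is a dict: "clock": time; "joint_pos": joint angles; "joint_velocities": joint speeds; "tau": joint torques, N m; "position": TCP position; "ee_rot": TCP orientation; "ft_force": force on the tool from outside, world axes, zero at the start; "torque": the same for the moment, N m; "grip_width": opening from 0.0 (shut) to 1.0 (fully open); "grasp_force": force on a finger pad.
Only numpy, scipy, OpenCV 4.12 (cv2) and the standard library are available. Lean on these libraries where they do the work, as an engineer would, in place of code of your own. Each camera call takes 0.05 s, during which the arm holds its last target. There are 200 camera calls.

TASK

The mincer's foot has slipped on its stand, so its free bolt hole no longer lines up with the hole hidden underneath. Feel with the tapered drift through the foot for the stand's hole and work it down gently, giving way sideways rather than forcing it, until its collar rests on the foot; then take it out, stand it back in a hole of the wooden block, and put the knurled bolt in its place, fully home with its head flat on the foot. Shift the mincer only with the drift, never by pushing it with the gripper, and do not knock the mug or the cup.

Things in the scene. Friction and masses are not known exactly. Their poses are not given: they have to be found in the camera images.
- mincer: Hand mincer. Its foot, a flat bar 12 mm thick (top 84 mm over the worktop), lies on the stand's arm. Origin: underside of the foot on the axis of the rear bolt; x points from the free hole to that bolt, y left, z up. About 6 N at the free hole turns it on that bolt, 6 N slides it fore and aft with the bolt; it stays where left. Barrel and hopper: 145 mm from the free hole, 235 mm high; crank on the +y side.
- stand: Grey pedestal screwed to the worktop (foot plate 180 x 120 mm). Origin: on its swivel axis, at the worktop. On top a horizontal arm, clamped at an unknown angle within 0.1 rad of the pedestal's -x, carries the mincer: the rear bolt rides in a slot of this arm, and the arm's bolt hole is at its free end, hidden under the mincer's foot. Pedestal and arm do not give.
- foot_hole (a point): Centre of the foot's free hole (16 mm, through), on its top face, 210 mm from the rear bolt; axes as the mincer's. Right under the 12 mm thick foot is the stand's own 16 mm hole, through its 14 mm thick arm, free air below. The stand's hole is out of line with the foot's by 3 to 9.5 mm in some direction, at most 7.5 mm along y and 5.5 mm along x; how much and which way must be found by feel.
- drift: Tapered steel drift standing in a hole of the block. Origin: centre of the underside of its collar (28 mm diameter, 6 mm thick), z up along the drift. Above the collar a round handle, 20 mm diameter, up to z = 51 mm. Below it 18 mm of parallel shank, 15 mm diameter, then a taper to a tip of 4 mm diameter, end at z = -64 mm. About 0.16 kg.
- bolt: Steel bolt with a knurled head, standing in the other hole of the block. Origin: centre of the underside of the head, z up. Head 26 mm diameter, 24 mm high, to grip; plain shank of 14 mm diameter reaching 45 mm down, its end chamfered over the last 2.5 mm. No turning needed. 0.13 kg.
- block_hole_a (a point): Centre of the mouth of one hole of the pale wooden tool block (128 x 54 mm, 72 mm high, fixed): 18 mm diameter, through, on the block's top face. x points along the block towards the other hole, z up. Drift or bolt may stand in it at the start.
- block_hole_b (a point): The other hole of the block, the same size, 64 mm from the first along +x; axes parallel to those of the first.
- mug: White mug (79 mm across, 98 mm high) on a round wooden coaster at the right, a bystander. Origin: centre of its underside.
- grey_cup: Grey cup (86 mm across, 74 mm high) at the left, a bystander. Origin: centre of its underside.
Mind the look-alikes: they are no part of the job. What is shaped like the part that bears block_hole_a but orange is not meant.

How it is judged:
By the outcome, as a careful person would: the job done as asked, in the order asked, and still so for the second after the job is handed in, with the robot touching nothing.
It also fails if it takes over 72 s, if anything falls off the work surface, if the arm or the gripper's body presses on something with over 40 N, if the wrist force passes 120 N, or if a joint passes its speed limit or range.

## Working session

There is one attempt and no reset: what is moved stays moved. The work goes in short steps, Python scripts to look and compute and a tool call to move; the robot and the scene stay as the last step left them, time stands still between calls to the robot, and variables do not carry over. Pictures are saved under pics/ and viewed, at most 10 in all, crops included, and the job is handed in when it is done.

Besides the shell and the picture viewer there is one more tool, called after "Request:" as a command line: name --argument value ..., lists and objects as JSON in quotes. jog_arm: Moves the arm, as the interface text tells. Its arguments: {"type":"object","properties":{"deltas":{"type":"array","items":{"type":"object","properties":{"gripper":{"type":"number"},"offset":{"type":"array","items":{"type":"number"}},"rotation":{"type":"array","items":{"type":"number"}}}}},"newtons":{"type":"number"}},"required":["deltas"]}

```bash
mkdir -p pics; ls; python3 - <<'E'
from workcell import manip, imaging, workorder
import cv2, numpy as np
o=manip.get_obs()
print(o)
for n in("scene","top","wrist"):
    im=imaging.camera(n); cv2.imwrite(f"pics/{n}0.png",im)
    print(n,{k:np.round(np.array(v),4).tolist() if not isinstance(v,str) else v for k,v in imaging.camera_model(n).items()})
E
```

```text
pics
{'clock': 0.0, 'joint_pos': array([ 1.23741681,  0.33284497, -0.06472586,  1.46093723,  0.02160054,
        1.34988517, -0.08852905]), 'joint_velocities': array([ 1.70159191e-04,  7.28419932e-04,  1.81284737e-03,  1.79184273e-03,
       -9.59782553e-05, -3.50043109e-04,  6.73207983e-04]), 'tau': array([-1.18848020e-04, -6.25440860e+01,  4.94519121e-02, -3.91611958e+01,
        1.63180690e-02,  9.99002892e-03,  2.59409381e-05]), 'position': array([ 0.19102789, -0.59471955,  0.24153473]), 'ee_rot': array([ 9.87949780e-01,  1.54773243e-01, -1.34359822e-04, -6.76304143e-04]), 'ft_force': array([ 0.42771087, -0.29764109, -1.00889131]), 'torque': array([ 0.0147933 ,  0.01249271, -0.01514382]), 'grasp_force': 0.0, 'grip_width': 0.9974180551911088}
scene {'camera_matrix': [[430.1031, 0.0, 255.4507], [0.0, 430.1031, 192.6687], [0.0, 0.0, 1.0]], 'world_to_cam': [[-0.6242, -0.7812, -0.0002, 0.3195], [0.4561, -0.3647, 0.8117, -0.3299], [-0.6342, 0.5066, 0.584, -1.058], [0.0, 0.0, 0.0, 1.0]]}
top {'camera_matrix': [[362.4112, 0.0, 258.7746], [0.0, 362.4112, 193.6292], [0.0, 0.0, 1.0]], 'world_to_cam': [[-0.0236, -0.9997, 0.0094, -0.0147], [0.9801, -0.0213, 0.1975, -0.55], [-0.1972, 0.0139, 0.9803, -1.0103], [0.0, 0.0, 0.0, 1.0]]}
wrist {'camera_matrix': [[285.6677, 0.0, 255.8872], [0.0, 285.6677, 191.9171], [0.0, 0.0, 1.0]], 'hand_eye': [[-0.0005, 0.9522, 0.3056, 0.0795], [1.0, 0.0004, 0.0003, 0.0006], [0.0002, 0.3056, -0.9522, -0.1305], [0.0, 0.0, 0.0, 1.0]]}
```

View pics/top0.png

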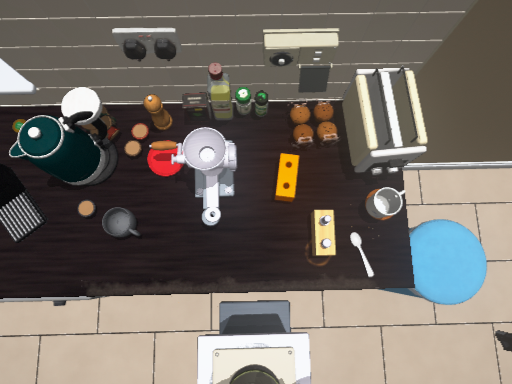

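View pics/scene0.png

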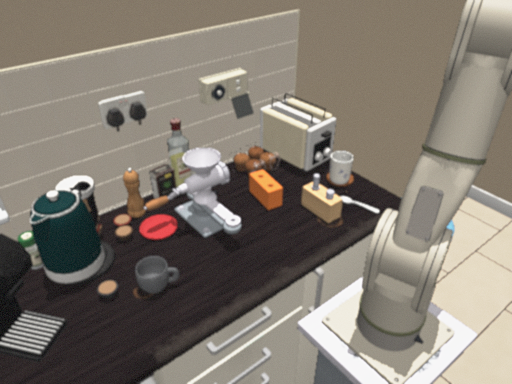

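The top view shows the mincer with its foot ending at (211,215), the grey cup at (119,222) and the mug at (382,203). There are two candidate blocks: a pale one at (323,232) with two tools standing in it, and an orange one at (287,178) with empty holes. The pale one fits the description. I'll enlarge it to confirm.

```bash
python3 - <<'E'
import cv2, numpy as np
t=cv2.imread("pics/top0.png"); s=cv2.imread("pics/scene0.png")
r=lambda a,x,y,w,h,k:cv2.resize(a[y:y+h,x:x+w],None,fx=k,fy=k,interpolation=cv2.INTER_CUBIC)
a=r(t,300,200,50,60,5)      # 250x300
b=r(t,190,170,50,60,5)
c=r(s,295,165,60,60,5)
cv2.imwrite("pics/crop0.png",np.vstack([np.hstack([a,b]),np.hstack([c,r(s,205,190,40,60,5)])]))
E
```

```text
(no output)
```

View pics/crop0.png

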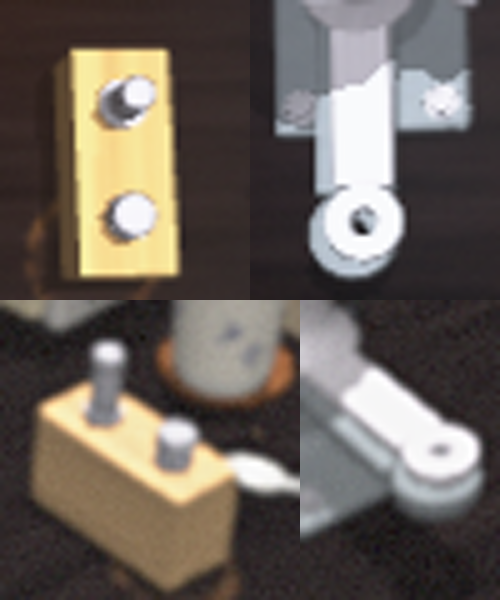

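The crop confirms it. The pale block holds the drift (tall handle, with collar) in its far hole, handle top at top-image (327.6,218.4). The bolt is in the near hole, head at (326.4,243). The foot hole is at (212.4,214).

```bash
cat > h.py <<'E'
from workcell import manip, imaging
import cv2, numpy as np
from scipy.spatial.transform import Rotation as R
def pix2w(name,uv,z,obs=None):
    m=imaging.camera_model(name); K=np.array(m["camera_matrix"])
    if name=="wrist":
        T=np.eye(4);T[:3,:3]=R.from_quat(obs["ee_rot"]).as_matrix();T[:3,3]=obs["position"]
        C=T@np.array(m["hand_eye"])
    else: C=np.linalg.inv(np.array(m["world_to_cam"]))
    d=np.linalg.solve(K,[uv[0],uv[1],1]); d=C[:3,:3]@[d[0],-d[1],-d[2]]
    return C[:3,3]+d*(z-C[2,3])/d[2]
def tool(obs,v): return R.from_quat(obs["ee_rot"]).inv().apply(v)
E
python3 - <<'E'
from h import *
P=lambda n,uv,z:print(n,uv,np.round(pix2w(n,uv,z),4))
P("top",(327.6,218.4),.123);P("top",(324.4,220.4),.078);P("top",(326.4,243),.096)
P("top",(212.4,214),.084)
for c in((70,48),(166,48),(180,277),(78,277)):P("top",(300+c[0]/5,200+c[1]/5),.072)
# scene
P("scene",(295+108/5,165+47/5),.123);P("scene",(295+177/5,165+127/5),.096);P("scene",(205+138/5,190+148/5),.084)
P("top",(206,146),.235);P("top",(382,203),.098)
o=manip.get_obs();print(R.from_quat(o["ee_rot"]).as_matrix().round(3))
E
```

```text
top (327.6, 218.4) [ 0.4632 -0.2114  0.123 ]
top (324.4, 220.4) [ 0.4634 -0.2111  0.078 ]
top (326.4, 243) [ 0.3986 -0.2094  0.096 ]
top (212.4, 214) [0.4879 0.1055 0.084 ]
top (314.0, 209.6) [ 0.4959 -0.1843  0.072 ]
top (333.2, 209.6) [ 0.4947 -0.2395  0.072 ]
top (336.0, 255.4) [ 0.3649 -0.239   0.072 ]
top (315.6, 255.4) [ 0.3663 -0.1818  0.072 ]
scene (316.6, 174.4) [ 0.4628 -0.2135  0.123 ]
scene (330.4, 190.4) [ 0.3979 -0.2128  0.096 ]
scene (232.6, 219.6) [0.4857 0.1068 0.084 ]
top (206, 146) [0.6373 0.1042 0.235 ]
top (382, 203) [ 0.5064 -0.3724  0.098 ]
[[ 0.952  0.306 -0.   ]
 [ 0.306 -0.952  0.001]
 [-0.    -0.001 -1.   ]]
```

Request:
jog_arm --deltas '[{"gripper": 0.5,"rotation": [0,0,-8]},{"gripper": 0.5,"rotation": [0,0,-8]},{"gripper": 0.5,"rotation": [0,0,-8]},{"gripper": 0.5,"rotation": [0,0,-8]},{"gripper": 0.5,"rotation": [0,0,-8]},{"gripper": 0.5,"rotation": [0,0,-8]},{"gripper": 0.5,"rotation": [0,0,-8]},{"gripper": 0.5,"rotation": [0,0,-8]},{"gripper": 0.5,"rotation": [0,0,-8]}]' --newtons 100

```text
schema error: expected keys gripper, offset, rotation
```

Request:
jog_arm --deltas '[{"offset": [0.032,0.023,0]},{"offset": [0.032,0.023,0]},{"offset": [0.032,0.023,0]},{"offset": [0.032,0.023,0]},{"offset": [0.032,0.023,0]},{"offset": [0.032,0.023,0]},{"offset": [0.032,0.023,0]},{"offset": [0.032,0.023,0]},{"offset": [0.032,0.023,0]},{"offset": [0.032,0.023,0]},{"offset": [0.032,0.023,0]},{"offset": [0.032,0.02,0]},{},{}]'

```text
schema error: expected keys gripper, offset, rotation
```

```bash
python3 - <<'E'
from h import *
o=manip.get_obs();im=imaging.camera("wrist");cv2.imwrite("pics/w1.png",im)
print(o["clock"],o["position"].round(4),R.from_quat(o["ee_rot"]).as_matrix().round(3),o["grip_width"],o["ft_force"],o["joint_pos"].round(2))
cv2.imwrite("pics/w1b.png",cv2.resize(im,(768,576),interpolation=cv2.INTER_CUBIC))
E
```

```text
0.15 [ 0.191  -0.5948  0.2417] [[ 0.952  0.306 -0.   ]
 [ 0.306 -0.952  0.001]
 [-0.    -0.001 -1.   ]] 0.9970265933469727 [ 0.02468675 -0.40851526  0.17377331] [ 1.24  0.33 -0.06  1.46  0.02  1.35 -0.09]
```

View pics/w1b.png

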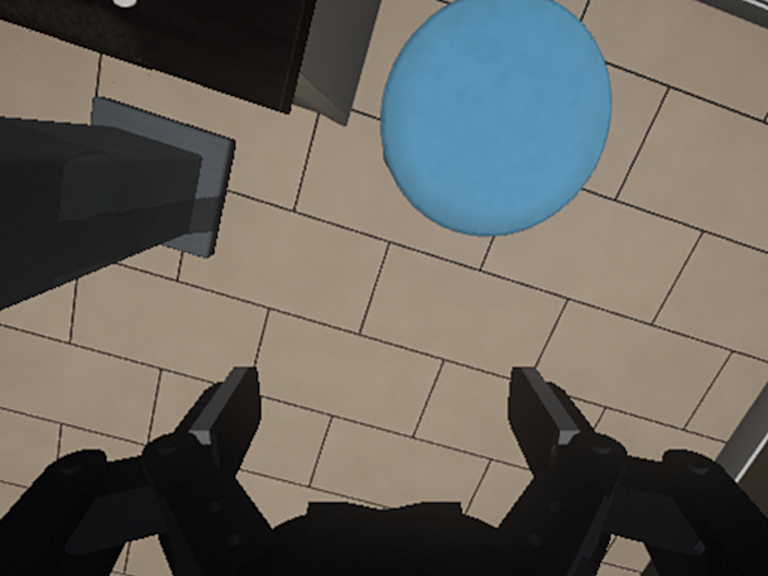

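The moves were refused because every row needs all three keys, so this picture only shows the floor from the start pose. I'll resend the moves.

Request:
jog_arm --deltas '[{"gripper": 0.5,"offset": [0,0,0],"rotation": [0,0,-8]},{"gripper": 0.5,"offset": [0,0,0],"rotation": [0,0,-8]},{"gripper": 0.5,"offset": [0,0,0],"rotation": [0,0,-8]},{"gripper": 0.5,"offset": [0,0,0],"rotation": [0,0,-8]},{"gripper": 0.5,"offset": [0,0,0],"rotation": [0,0,-8]},{"gripper": 0.5,"offset": [0,0,0],"rotation": [0,0,-8]},{"gripper": 0.5,"offset": [0,0,0],"rotation": [0,0,-8]},{"gripper": 0.5,"offset": [0,0,0],"rotation": [0,0,-8]},{"gripper": 0.5,"offset": [0,0,0],"rotation": [0,0,-8]}]' --newtons 100

```text
clock: 1.1
position: [0.1911, -0.595, 0.2421]
ee_rot: [0.706, 0.708, 0.0, -0.0]
ft_force: [0.1, 0.4, 0.6]
grip_width: 0.499
grasp_force: 0.0
```

Request:
jog_arm --deltas '[{"gripper": 0.5,"offset": [0.032,0.023,0],"rotation": [0,0,0]},{"gripper": 0.5,"offset": [0.032,0.023,0],"rotation": [0,0,0]},{"gripper": 0.5,"offset": [0.032,0.023,0],"rotation": [0,0,0]},{"gripper": 0.5,"offset": [0.032,0.023,0],"rotation": [0,0,0]},{"gripper": 0.5,"offset": [0.032,0.023,0],"rotation": [0,0,0]},{"gripper": 0.5,"offset": [0.032,0.023,0],"rotation": [0,0,0]},{"gripper": 0.5,"offset": [0.032,0.023,0],"rotation": [0,0,0]},{"gripper": 0.5,"offset": [0.032,0.023,0],"rotation": [0,0,0]},{"gripper": 0.5,"offset": [0.032,0.023,0],"rotation": [0,0,0]},{"gripper": 0.5,"offset": [0.032,0.023,0],"rotation": [0,0,0]},{"gripper": 0.5,"offset": [0.032,0.023,0],"rotation": [0,0,0]},{"gripper": 0.5,"offset": [0.032,0.02,0],"rotation": [0,0,0]},{"gripper": 0.5,"offset": [0,0,0],"rotation": [0,0,0]},{"gripper": 0.5,"offset": [0,0,0],"rotation": [0,0,0]}]'

```text
clock: 2.5
position: [0.4656, -0.2115, 0.2422]
ee_rot: [0.708, 0.707, -0.0, -0.0]
ft_force: [-0.8, -0.6, 0.7]
grip_width: 0.5
grasp_force: 0.0
```

```bash
python3 - <<'E'
from h import *
o=manip.get_obs();im=imaging.camera("wrist");cv2.imwrite("pics/w2.png",im)
print(o["clock"],o["position"].round(4),R.from_quat(o["ee_rot"]).as_matrix().round(3),o["grip_width"],o["ft_force"],o["joint_pos"].round(2))
cv2.imwrite("pics/w2b.png",cv2.resize(im,(768,576),interpolation=cv2.INTER_CUBIC))
np.save("w2.npy",np.r_[o["position"],o["ee_rot"]])
E
```

```text
2.5 [ 0.4656 -0.2115  0.2422] [[ 0.002  1.    -0.   ]
 [ 1.    -0.002 -0.   ]
 [-0.    -0.    -1.   ]] 0.5003281838407676 [-0.75266066 -0.63928653  0.72091431] [ 0.88  0.12 -0.59  1.73  0.07  1.31  0.28]
```

View pics/w2b.png

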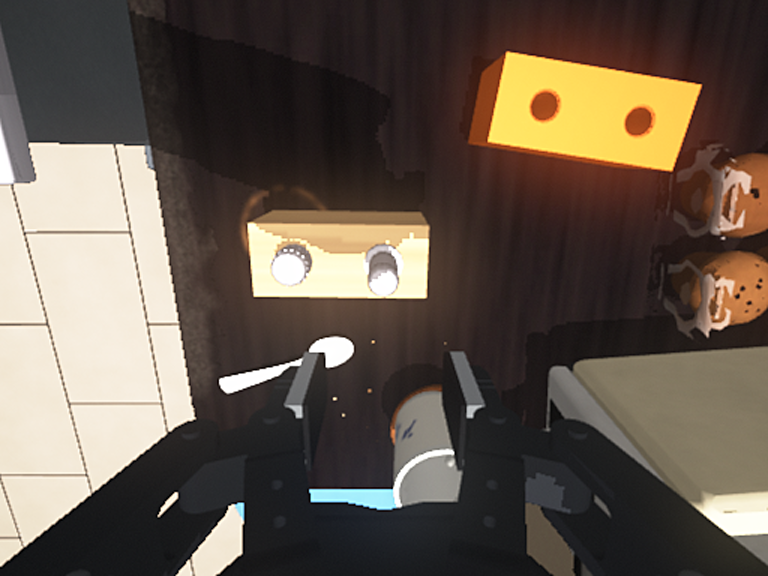

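The wrist view shows the drift handle top at (384,281)/1.5 and the bolt head top at (290,266)/1.5 in the pale block, with the orange block at the upper right. I'll convert these to world positions.

```bash
python3 - <<'E'
from h import *
a=np.load("w2.npy");o=dict(position=a[:3],ee_rot=a[3:])
for uv,z in(((256,187.5),.123),((193.3,177.3),.096),((165.5,198.3),.072),((285,198.3),.072),((166,149),.072),((284,149),.072)):print(uv,pix2w("wrist",uv,z,o).round(4))
E
```

```text
(256, 187.5) [ 0.467  -0.2093  0.123 ]
(193.3, 177.3) [ 0.4042 -0.2067  0.096 ]
(165.5, 198.3) [ 0.3661 -0.2372  0.072 ]
(285, 198.3) [ 0.4992 -0.2374  0.072 ]
(166, 149) [ 0.372  -0.1822  0.072 ]
(284, 149) [ 0.4965 -0.1824  0.072 ]
```

Request:
jog_arm --deltas '[{"gripper": 0.5,"offset": [0.001,0,0.04],"rotation": [0,0,0]},{"gripper": 0.5,"offset": [0,0,0.04],"rotation": [0,0,0]},{"gripper": 0.5,"offset": [0,0,0.03],"rotation": [0,0,0]},{"gripper": 0.5,"offset": [0,0,0.02],"rotation": [0,0,0]},{"gripper": 0.5,"offset": [0,0,0.016],"rotation": [0,0,0]},{"gripper": 0.5,"offset": [0,0,0],"rotation": [0,0,0]},{"gripper": 0.1,"offset": [0,0,0],"rotation": [0,0,0]},{"gripper": 0.1,"offset": [0,0,0],"rotation": [0,0,0]},{"gripper": 0.1,"offset": [0,0,0],"rotation": [0,0,0]},{"gripper": 0.1,"offset": [0,0,0],"rotation": [0,0,0]},{"gripper": 0.1,"offset": [0,0,0],"rotation": [0,0,0]}]' --newtons 100

```text
clock: 3.65
position: [0.4659, -0.2118, 0.0975]
ee_rot: [0.708, 0.706, -0.0, 0.001]
ft_force: [-1.5, -1.4, 6.5]
grip_width: 0.21
grasp_force: 97.7
```

Request:
jog_arm --deltas '[{"gripper": 0.1,"offset": [0,0,-0.01],"rotation": [0,0,0]},{"gripper": 0.1,"offset": [0,0,-0.025],"rotation": [0,0,0]},{"gripper": 0.1,"offset": [0,0,-0.035],"rotation": [0,0,0]},{"gripper": 0.1,"offset": [0,0,-0.03],"rotation": [0,0,0]},{"gripper": 0.1,"offset": [0.02,0.0,-0.01],"rotation": [0,0,0]},{"gripper": 0.1,"offset": [0.04,0.002,0],"rotation": [0,0,0]},{"gripper": 0.1,"offset": [0.04,0.003,0],"rotation": [0,0,0]},{"gripper": 0.1,"offset": [0.04,0.003,0],"rotation": [0,0,0]},{"gripper": 0.1,"offset": [0.04,0.003,0],"rotation": [0,0,0]},{"gripper": 0.1,"offset": [0.04,0.003,0],"rotation": [0,0,0]},{"gripper": 0.1,"offset": [0.04,0.003,0],"rotation": [0,0,0]},{"gripper": 0.1,"offset": [0.03,0.002,0],"rotation": [0,0,0]},{"gripper": 0.1,"offset": [0.02,0.002,0],"rotation": [0,0,0]},{"gripper": 0.1,"offset": [0.007,0,0],"rotation": [0,0,0]},{"gripper": 0.1,"offset": [0,0,0],"rotation": [0,0,0]},{"gripper": 0.1,"offset": [0,0,0],"rotation": [0,0,0]}]'

```text
clock: 5.25
position: [0.4873, 0.1048, 0.2061]
ee_rot: [0.709, 0.706, -0.0, 0.0]
ft_force: [0.6, -0.2, -2.1]
grip_width: 0.208
grasp_force: 97.6
```

```bash
python3 - <<'E'
from h import *
o=manip.get_obs();im=imaging.camera("wrist")
print(o["clock"],o["position"].round(4),o["ee_rot"].round(3),o["grip_width"],o["ft_force"].round(2),o["grasp_force"])
np.save("w3.npy",np.r_[o["position"],o["ee_rot"]])
s=imaging.camera("scene")
T=np.eye(4);T[:3,:3]=R.from_quat(o["ee_rot"]).as_matrix();T[:3,3]=o["position"]
C=np.linalg.inv(T@np.array(imaging.camera_model("wrist")["hand_eye"]));K=np.array(imaging.camera_model("wrist")["camera_matrix"])
for p in ((.487,.106,.084),(o["position"]-[0,0,.0895])):
    c=C@np.r_[p,1];q=K@[c[0],-c[1],-c[2]];print(q[:2]/q[2])
a=cv2.resize(im[140:260,190:320],None,fx=4,fy=4,interpolation=cv2.INTER_CUBIC)
b=cv2.resize(s[130:250,190:260],None,fx=4,fy=4,interpolation=cv2.INTER_CUBIC)
cv2.imwrite("pics/w3.png",np.hstack([a,b]));cv2.imwrite("pics/w3f.png",im)
E
```

```text
5.25 [0.4873 0.1048 0.2061] [ 0.709  0.706 -0.     0.   ] 0.20785197428449972 [ 0.63 -0.17 -2.11] 97.63485111761838
[254.12429644 187.58452502]
[254.27011869 200.56208118]
```

View pics/w3.png

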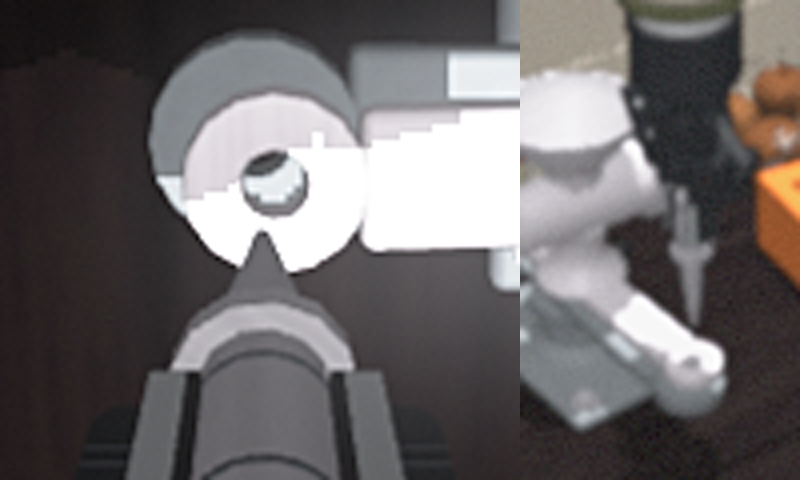

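The wrist crop shows the foot hole at about (275,183), the drift tip at (262,235), and the stand arm's boss circle at about (255,137), radius about 105. A dark sliver at the top left of the hole hints that the stand hole lies towards +y, -x. I'll convert these.

```bash
python3 - <<'E'
from h import *
a=np.load("w3.npy");o=dict(position=a[:3],ee_rot=a[3:])
for n,uv,z in(("hole",(275,183),.084),("footboss",(274,182),.084),("tip",(262,235),.1166),("armboss",(255,137),.072),("armL",(150,140),.072),("armT",(255,32),.072),("footL",(182,182),.084),("dark edge",(247,178),.072),("dark edge",(270,172),.072),("dark edge",(287,158),.072)):
  print(n,pix2w("wrist",(190+uv[0]/4,140+uv[1]/4),z,o).round(4))
E
```

```text
hole [0.4913 0.1077 0.084 ]
footboss [0.491 0.108 0.084]
tip [0.4884 0.1064 0.1166]
armboss [0.4866 0.1156 0.072 ]
armL [0.4616 0.115  0.072 ]
armT [0.4868 0.1407 0.072 ]
footL [0.4698 0.1081 0.084 ]
dark edge [0.4846 0.1055 0.072 ]
dark edge [0.4902 0.1069 0.072 ]
dark edge [0.4943 0.1104 0.072 ]
```

Request:
jog_arm --deltas '[{"gripper": 0.1,"offset": [0.0045,0.001,0.015],"rotation": [0,0,0]},{"gripper": 0.1,"offset": [0,0,0.01],"rotation": [0,0,0]},{"gripper": 0.1,"offset": [0,0,0.006],"rotation": [0,0,0]},{"gripper": 0.1,"offset": [0,0,0.005],"rotation": [0,0,0]},{"gripper": 0.1,"offset": [0,0,0.004],"rotation": [0,0,0]},{"gripper": 0.1,"offset": [0,0,0],"rotation": [0,0,0]}]'

```text
clock: 5.95
position: [0.4883, 0.1103, 0.1658]
ee_rot: [0.708, 0.706, -0.0, -0.0]
ft_force: [-0.8, -0.3, -1.9]
grip_width: 0.211
grasp_force: 97.7
```

Request:
jog_arm --deltas '[{"gripper": 0.1,"offset": [0,0,0.002],"rotation": [0,0,0]},{"gripper": 0.1,"offset": [0,0,0.002],"rotation": [0,0,0]},{"gripper": 0.1,"offset": [0,0,0.002],"rotation": [0,0,0]},{"gripper": 0.1,"offset": [0,0,0],"rotation": [0,0,0]}]'

```text
clock: 6.35
position: [0.4885, 0.1102, 0.1601]
ee_rot: [0.708, 0.706, -0.0, 0.0]
ft_force: [-0.6, -0.2, -1.8]
grip_width: 0.208
grasp_force: 97.7
```

Request:
jog_arm --deltas '[{"gripper": 0.1,"offset": [0,0,0.0015],"rotation": [0,0,0]},{"gripper": 0.1,"offset": [0,0,0.0015],"rotation": [0,0,0]},{"gripper": 0.1,"offset": [0,0,0],"rotation": [0,0,0]}]'

```text
clock: 6.65
position: [0.4886, 0.1101, 0.1571]
ee_rot: [0.708, 0.706, -0.0, 0.0]
ft_force: [0.7, -1.9, -1.9]
grip_width: 0.208
grasp_force: 97.7
```

Request:
jog_arm --deltas '[{"gripper": 0.1,"offset": [0,0,0.0015],"rotation": [0,0,0]},{"gripper": 0.1,"offset": [0,0,0],"rotation": [0,0,0]}]'

```text
clock: 6.85
position: [0.4886, 0.1101, 0.1557]
ee_rot: [0.708, 0.706, -0.0, 0.0]
ft_force: [0.7, -2.9, -1.7]
grip_width: 0.206
grasp_force: 97.7
```

Request:
jog_arm --deltas '[{"gripper": 0.1,"offset": [0.0004,-0.0002,0.002],"rotation": [0,0,0]},{"gripper": 0.1,"offset": [0.0004,-0.0002,0.002],"rotation": [0,0,0]},{"gripper": 0.1,"offset": [0,0,0],"rotation": [0,0,0]}]'

```text
clock: 7.15
position: [0.4884, 0.1104, 0.1516]
ee_rot: [0.708, 0.706, -0.0, 0.001]
ft_force: [0.7, -5.2, -1.2]
grip_width: 0.208
grasp_force: 97.7
```

Request:
jog_arm --deltas '[{"gripper": 0.1,"offset": [0.0004,-0.0002,0.002],"rotation": [0,0,0]},{"gripper": 0.1,"offset": [0.0004,-0.0002,0.002],"rotation": [0,0,0]},{"gripper": 0.1,"offset": [0,0,0],"rotation": [0,0,0]}]'

```text
clock: 7.45
position: [0.4883, 0.1112, 0.1478]
ee_rot: [0.709, 0.706, 0.0, 0.001]
ft_force: [2.7, -4.9, -0.6]
grip_width: 0.207
grasp_force: 97.7
```

Request:
jog_arm --deltas '[{"gripper": 0.1,"offset": [0.0003,-0.0002,0.002],"rotation": [0,0,0]},{"gripper": 0.1,"offset": [0.0003,-0.0002,0.002],"rotation": [0,0,0]},{"gripper": 0.1,"offset": [0.0003,-0.0002,0.002],"rotation": [0,0,0]},{"gripper": 0.1,"offset": [0,0,0],"rotation": [0,0,0]}]'

```text
clock: 7.85
position: [0.4882, 0.1121, 0.142]
ee_rot: [0.709, 0.706, 0.0, 0.001]
ft_force: [5.1, -5.0, 0.1]
grip_width: 0.206
grasp_force: 97.7
```

Request:
jog_arm --deltas '[{"gripper": 0.1,"offset": [0.0003,-0.0002,0.002],"rotation": [0,0,0]},{"gripper": 0.1,"offset": [0.0003,-0.0002,0.002],"rotation": [0,0,0]},{"gripper": 0.1,"offset": [0,0,0],"rotation": [0,0,0]}]'

```text
clock: 8.15
position: [0.4882, 0.1127, 0.1382]
ee_rot: [0.709, 0.706, 0.001, 0.001]
ft_force: [4.9, -6.3, -0.7]
grip_width: 0.208
grasp_force: 97.7
```

Request:
jog_arm --deltas '[{"gripper": 0.1,"offset": [0.0002,-0.0003,0.002],"rotation": [0,0,0]},{"gripper": 0.1,"offset": [0.0002,-0.0003,0.002],"rotation": [0,0,0]},{"gripper": 0.1,"offset": [0,0,0],"rotation": [0,0,0]}]'

```text
clock: 8.45
position: [0.4879, 0.1131, 0.1344]
ee_rot: [0.709, 0.706, 0.001, 0.001]
ft_force: [6.4, -4.9, 0.9]
grip_width: 0.208
grasp_force: 97.9
```

Request:
jog_arm --deltas '[{"gripper": 0.1,"offset": [0.0001,-0.0003,0.002],"rotation": [0,0,0]},{"gripper": 0.1,"offset": [0.0001,-0.0003,0.002],"rotation": [0,0,0]},{"gripper": 0.1,"offset": [0,0,0],"rotation": [0,0,0]}]'

```text
clock: 8.75
position: [0.4873, 0.1134, 0.1305]
ee_rot: [0.709, 0.706, 0.001, 0.002]
ft_force: [5.4, -4.7, 1.6]
grip_width: 0.207
grasp_force: 98.2
```

Request:
jog_arm --deltas '[{"gripper": 0.1,"offset": [0.0002,-0.0002,0.002],"rotation": [0,0,0]},{"gripper": 0.1,"offset": [0.0001,-0.0002,0.002],"rotation": [0,0,0]},{"gripper": 0.1,"offset": [0,0,0],"rotation": [0,0,0]}]'

```text
clock: 9.05
position: [0.4869, 0.1136, 0.1264]
ee_rot: [0.709, 0.706, 0.001, 0.001]
ft_force: [5.4, -6.0, 0.3]
grip_width: 0.212
grasp_force: 98.3
```

Request:
jog_arm --deltas '[{"gripper": 0.1,"offset": [0.0001,-0.0002,0.002],"rotation": [0,0,0]},{"gripper": 0.1,"offset": [0.0001,-0.0002,0.002],"rotation": [0,0,0]},{"gripper": 0.1,"offset": [0,0,0],"rotation": [0,0,0]}]'

```text
clock: 9.35
position: [0.4864, 0.1137, 0.1223]
ee_rot: [0.709, 0.705, 0.001, 0.001]
ft_force: [5.1, -5.4, 1.5]
grip_width: 0.202
grasp_force: 98.2
```

Request:
jog_arm --deltas '[{"gripper": 0.1,"offset": [0,0,0.0015],"rotation": [0,0,0]},{"gripper": 0.1,"offset": [0,0,0.0015],"rotation": [0,0,0]},{"gripper": 0.1,"offset": [0,0,0],"rotation": [0,0,0]}]'

```text
clock: 9.65
position: [0.4863, 0.1136, 0.1194]
ee_rot: [0.709, 0.705, 0.001, 0.001]
ft_force: [5.2, -5.9, 2.4]
grip_width: 0.208
grasp_force: 98.3
```

Request:
jog_arm --deltas '[{"gripper": 0.1,"offset": [0,0,0.0015],"rotation": [0,0,0]},{"gripper": 0.1,"offset": [0,0,0.001],"rotation": [0,0,0]},{"gripper": 0.1,"offset": [0,0,0],"rotation": [0,0,0]}]'

```text
clock: 9.95
position: [0.4861, 0.1136, 0.1169]
ee_rot: [0.709, 0.705, 0.001, 0.001]
ft_force: [4.3, -6.6, 4.1]
grip_width: 0.209
grasp_force: 98.4
```

Request:
jog_arm --deltas '[{"gripper": 0.1,"offset": [0,0,0.001],"rotation": [0,0,0]},{"gripper": 0.1,"offset": [0,0,0.001],"rotation": [0,0,0]},{"gripper": 0.1,"offset": [0,0,0],"rotation": [0,0,0]}]'

```text
clock: 10.25
position: [0.4859, 0.1135, 0.1148]
ee_rot: [0.709, 0.705, 0.0, 0.001]
ft_force: [2.7, -7.1, 3.8]
grip_width: 0.208
grasp_force: 98.4
```

Request:
jog_arm --deltas '[{"gripper": 0.1,"offset": [0,0,0.001],"rotation": [0,0,0]},{"gripper": 0.1,"offset": [0,0,0.001],"rotation": [0,0,0]},{"gripper": 0.1,"offset": [0,0,0],"rotation": [0,0,0]}]'

```text
clock: 10.55
position: [0.4858, 0.1135, 0.1127]
ee_rot: [0.709, 0.705, 0.0, 0.001]
ft_force: [3.0, -7.2, 3.5]
grip_width: 0.209
grasp_force: 98.4
```

Request:
jog_arm --deltas '[{"gripper": 0.1,"offset": [-0.0002,0,0.001],"rotation": [0,0,0]},{"gripper": 0.1,"offset": [0,0,0.001],"rotation": [0,0,0]},{"gripper": 0.1,"offset": [0,0,0],"rotation": [0,0,0]}]'

```text
clock: 10.85
position: [0.4858, 0.1134, 0.1108]
ee_rot: [0.709, 0.705, 0.0, 0.001]
ft_force: [2.9, -6.0, 4.0]
grip_width: 0.208
grasp_force: 98.5
```

Request:
jog_arm --deltas '[{"gripper": 0.1,"offset": [0,0,0.001],"rotation": [0,0,0]},{"gripper": 0.1,"offset": [0,0,0.0005],"rotation": [0,0,0]},{"gripper": 0.1,"offset": [0,0,0],"rotation": [0,0,0]}]'

```text
clock: 11.15
position: [0.4858, 0.1134, 0.1095]
ee_rot: [0.709, 0.705, 0.0, 0.001]
ft_force: [0.6, -7.5, 8.3]
grip_width: 0.207
grasp_force: 99.0
```

Fz is rising where the collar should meet the foot. I'll press slightly more to confirm it has seated.

Request:
jog_arm --deltas '[{"gripper": 0.1,"offset": [0,0,0.0008],"rotation": [0,0,0]},{"gripper": 0.1,"offset": [0,0,0.0005],"rotation": [0,0,0]},{"gripper": 0.1,"offset": [0,0,0],"rotation": [0,0,0]}]'

```text
clock: 11.45
position: [0.4859, 0.1134, 0.1093]
ee_rot: [0.709, 0.705, -0.0, 0.001]
ft_force: [-5.7, -9.1, 23.3]
grip_width: 0.208
grasp_force: 100.9
```

Request:
jog_arm --deltas '[{"gripper": 0.1,"offset": [-0.0003,0,-0.002],"rotation": [0,0,0]},{"gripper": 0.1,"offset": [0,0,-0.004],"rotation": [0,0,0]},{"gripper": 0.1,"offset": [0,0,-0.008],"rotation": [0,0,0]},{"gripper": 0.1,"offset": [0,0,-0.015],"rotation": [0,0,0]},{"gripper": 0.1,"offset": [0,0,-0.02],"rotation": [0,0,0]},{"gripper": 0.1,"offset": [0,0,-0.02],"rotation": [0,0,0]},{"gripper": 0.1,"offset": [0,0,-0.02],"rotation": [0,0,0]},{"gripper": 0.1,"offset": [-0.01,0,-0.01],"rotation": [0,0,0]},{"gripper": 0.1,"offset": [-0.025,-0.002,0],"rotation": [0,0,0]},{"gripper": 0.1,"offset": [-0.04,-0.003,0],"rotation": [0,0,0]},{"gripper": 0.1,"offset": [-0.04,-0.003,0],"rotation": [0,0,0]},{"gripper": 0.1,"offset": [-0.04,-0.003,0],"rotation": [0,0,0]},{"gripper": 0.1,"offset": [-0.04,-0.003,0],"rotation": [0,0,0]},{"gripper": 0.1,"offset": [-0.04,-0.003,0],"rotation": [0,0,0]},{"gripper": 0.1,"offset": [-0.04,-0.003,0],"rotation": [0,0,0]},{"gripper": 0.1,"offset": [-0.03,0,0],"rotation": [0,0,0]},{"gripper": 0.1,"offset": [-0.015,0,0],"rotation": [0,0,0]},{"gripper": 0.1,"offset": [-0.005,0,0],"rotation": [0,0,0]},{"gripper": 0.1,"offset": [0,0,0],"rotation": [0,0,0]},{"gripper": 0.1,"offset": [0,0,0],"rotation": [0,0,0]}]'

```text
clock: 13.45
position: [0.4641, -0.2089, 0.2066]
ee_rot: [0.707, 0.707, 0.0, -0.0]
ft_force: [0.0, -0.2, -1.6]
grip_width: 0.213
grasp_force: 98.6
```

```bash
python3 - <<'E'
from h import *
o=manip.get_obs();im=imaging.camera("wrist")
print(o["clock"],o["position"].round(4),o["ee_rot"].round(4),o["ft_force"].round(2))
np.save("w4.npy",np.r_[o["position"],o["ee_rot"]])
t=imaging.camera("top");s=imaging.camera("scene")
a=cv2.resize(im[140:260,170:310],None,fx=4,fy=4,interpolation=cv2.INTER_CUBIC)
b=cv2.resize(s[185:245,205:245],None,fx=5,fy=5,interpolation=cv2.INTER_CUBIC)
b=cv2.copyMakeBorder(b,0,180,0,0,cv2.BORDER_CONSTANT)
cv2.imwrite("pics/w4.png",np.hstack([a,b]))
E
```

```text
13.45 [ 0.4641 -0.2089  0.2066] [ 7.075e-01  7.067e-01  3.000e-04 -1.000e-04] [ 0.   -0.15 -1.55]
```

View pics/w4.png

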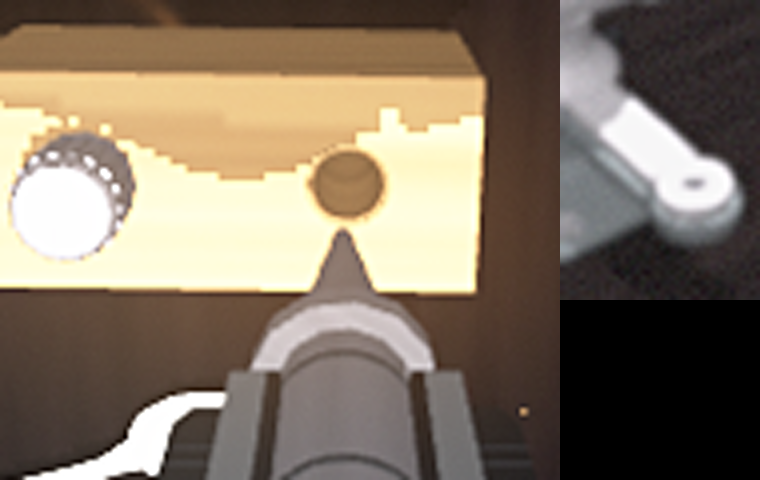

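The wrist crop shows the empty hole at (348,184), the drift tip at (343,232) and the bolt head top at (63,212). The inset shows the foot centred over the arm boss.

```bash
python3 - <<'E'
from h import *
a=np.load("w4.npy");o=dict(position=a[:3],ee_rot=a[3:])
for n,uv,z in(("hole",(348,184),.072),("tip",(343,232),.1171),("bolt",(63,212),.096)):
  print(n,pix2w("wrist",(170+uv[0]/4,140+uv[1]/4),z,o).round(4))
E
```

```text
hole [ 0.4666 -0.2098  0.072 ]
tip [ 0.4654 -0.2066  0.1171]
bolt [ 0.4033 -0.2091  0.096 ]
```

Request:
jog_arm --deltas '[{"gripper": 0.1,"offset": [-0.0031,0.0016,0.01],"rotation": [0,0,0]},{"gripper": 0.1,"offset": [0,0,0.02],"rotation": [0,0,0]},{"gripper": 0.1,"offset": [0,0,0.02],"rotation": [0,0,0]},{"gripper": 0.1,"offset": [0,0,0.02],"rotation": [0,0,0]},{"gripper": 0.1,"offset": [0,0,0.012],"rotation": [0,0,0]},{"gripper": 0.1,"offset": [0,0,0.005],"rotation": [0,0,0]},{"gripper": 0.1,"offset": [0,0,0],"rotation": [0,0,0]}]'

```text
clock: 14.3
position: [0.4651, -0.2137, 0.1191]
ee_rot: [0.708, 0.706, -0.0, -0.0]
ft_force: [0.0, -0.4, -1.7]
grip_width: 0.209
grasp_force: 98.6
```

Request:
jog_arm --deltas '[{"gripper": 0.1,"offset": [0,0,0.005],"rotation": [0,0,0]},{"gripper": 0.1,"offset": [0,0,0.004],"rotation": [0,0,0]},{"gripper": 0.1,"offset": [0,0,0],"rotation": [0,0,0]}]'

```text
clock: 14.6
position: [0.4653, -0.2137, 0.1103]
ee_rot: [0.708, 0.706, 0.0, -0.0]
ft_force: [0.9, 0.7, -2.1]
grip_width: 0.206
grasp_force: 98.7
```

Request:
jog_arm --deltas '[{"gripper": 0.1,"offset": [0.001,0.0003,0.003],"rotation": [0,0,0]},{"gripper": 0.1,"offset": [0,0,0.004],"rotation": [0,0,0]},{"gripper": 0.1,"offset": [0,0,0.003],"rotation": [0,0,0]},{"gripper": 0.1,"offset": [0,0,0.002],"rotation": [0,0,0]},{"gripper": 0.1,"offset": [0,0,0],"rotation": [0,0,0]}]'

```text
clock: 15.1
position: [0.4653, -0.2129, 0.0982]
ee_rot: [0.708, 0.706, -0.0, -0.0]
ft_force: [0.2, -0.7, -2.3]
grip_width: 0.207
grasp_force: 98.7
```

Next I'll lower the last half millimetre, release, and rise to clear the drift. That means going up 60 mm, since the handle top is at 0.123.

Request:
jog_arm --deltas '[{"gripper": 0.1,"offset": [0,0,0.0007],"rotation": [0,0,0]},{"gripper": 0.1,"offset": [0,0,0],"rotation": [0,0,0]},{"gripper": 0.45,"offset": [0,0,0],"rotation": [0,0,0]},{"gripper": 0.45,"offset": [0,0,0],"rotation": [0,0,0]},{"gripper": 0.45,"offset": [0,0,0],"rotation": [0,0,0]},{"gripper": 0.45,"offset": [0,0,-0.015],"rotation": [0,0,0]},{"gripper": 0.45,"offset": [0,0,-0.03],"rotation": [0,0,0]},{"gripper": 0.45,"offset": [0,0,-0.02],"rotation": [0,0,0]},{"gripper": 0.6,"offset": [0.001,-0.032,0],"rotation": [0,0,0]},{"gripper": 0.6,"offset": [0,-0.031,0],"rotation": [0,0,0]},{"gripper": 0.6,"offset": [0,0,0],"rotation": [0,0,0]},{"gripper": 0.6,"offset": [0,0,0],"rotation": [0,0,0]}]'

```text
clock: 16.3
position: [0.4027, -0.2121, 0.1641]
ee_rot: [0.709, 0.706, -0.0, 0.001]
ft_force: [0.5, -0.2, -0.3]
grip_width: 0.601
grasp_force: 0.0
```

Request:
jog_arm --deltas '[{"gripper": 0.5,"offset": [0.001,-0.0005,0.03],"rotation": [0,0,0]},{"gripper": 0.5,"offset": [0,0,0.025],"rotation": [0,0,0]},{"gripper": 0.5,"offset": [0,0,0.015],"rotation": [0,0,0]},{"gripper": 0.5,"offset": [0,0,0.007],"rotation": [0,0,0]},{"gripper": 0.5,"offset": [0,0,0],"rotation": [0,0,0]},{"gripper": 0.15,"offset": [0,0,0],"rotation": [0,0,0]},{"gripper": 0.15,"offset": [0,0,0],"rotation": [0,0,0]},{"gripper": 0.15,"offset": [0,0,0],"rotation": [0,0,0]},{"gripper": 0.15,"offset": [0,0,0],"rotation": [0,0,0]}]'

```text
clock: 17.2
position: [0.4028, -0.2109, 0.0872]
ee_rot: [0.708, 0.706, 0.0, 0.001]
ft_force: [-1.7, 2.1, 5.6]
grip_width: 0.257
grasp_force: 97.9
```

Request:
jog_arm --deltas '[{"gripper": 0.15,"offset": [0,0,-0.01],"rotation": [0,0,0]},{"gripper": 0.15,"offset": [0,0,-0.025],"rotation": [0,0,0]},{"gripper": 0.15,"offset": [0,0,-0.03],"rotation": [0,0,0]},{"gripper": 0.15,"offset": [0,0,-0.025],"rotation": [0,0,0]},{"gripper": 0.15,"offset": [0.02,0,-0.013],"rotation": [0,0,0]},{"gripper": 0.15,"offset": [0.04,0.01,0],"rotation": [0,0,0]},{"gripper": 0.15,"offset": [0.04,0.013,0],"rotation": [0,0,0]},{"gripper": 0.15,"offset": [0.04,0.013,0],"rotation": [0,0,0]},{"gripper": 0.15,"offset": [0.04,0.013,0],"rotation": [0,0,0]},{"gripper": 0.15,"offset": [0.04,0.013,0],"rotation": [0,0,0]},{"gripper": 0.15,"offset": [0.04,0.011,0],"rotation": [0,0,0]},{"gripper": 0.15,"offset": [0.035,0.01,0],"rotation": [0,0,0]},{"gripper": 0.15,"offset": [0.02,0,0],"rotation": [0,0,0]},{"gripper": 0.15,"offset": [0.009,0,0],"rotation": [0,0,0]},{"gripper": 0.15,"offset": [0,0,0],"rotation": [0,0,0]},{"gripper": 0.15,"offset": [0,0,0],"rotation": [0,0,0]}]'

```text
clock: 18.8
position: [0.4862, 0.1116, 0.189]
ee_rot: [0.709, 0.705, -0.0, 0.0]
ft_force: [0.7, 0.8, -2.3]
grip_width: 0.254
grasp_force: 98.4
```

```bash
python3 - <<'E'
from h import *
o=manip.get_obs();im=imaging.camera("wrist");s=imaging.camera("scene")
print(o["clock"],o["position"].round(4),o["ee_rot"].round(4),o["ft_force"].round(2))
np.save("w5.npy",np.r_[o["position"],o["ee_rot"]])
a=cv2.resize(im[140:260,190:320],None,fx=4,fy=4,interpolation=cv2.INTER_CUBIC)
b=cv2.resize(s[160:230,290:360],None,fx=4,fy=4,interpolation=cv2.INTER_CUBIC)
b=cv2.copyMakeBorder(b,0,200,0,0,cv2.BORDER_CONSTANT)
cv2.imwrite("pics/w5.png",np.hstack([a,b]))
E
```

```text
18.8 [0.4862 0.1116 0.189 ] [ 7.087e-01  7.055e-01 -3.000e-04  4.000e-04] [ 0.71  0.8  -2.29]
```

View pics/w5.png

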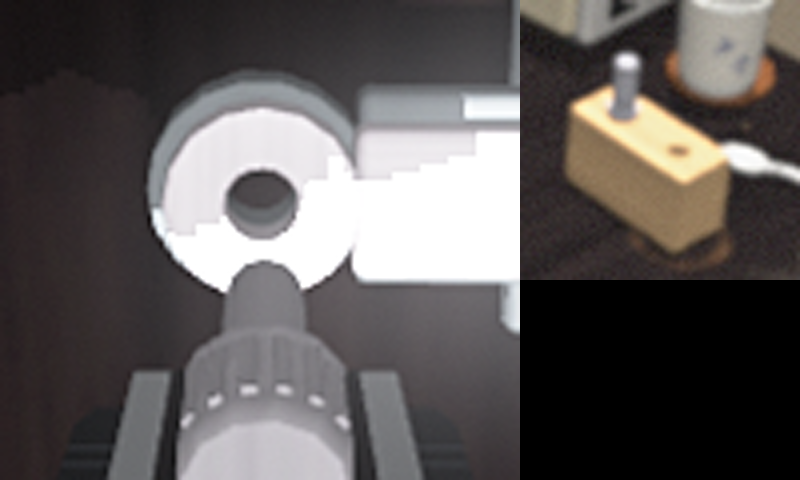

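The wrist crop shows the foot hole clear and concentric at (262,205), with the bolt shank's leading edge at (264,262). The inset shows the drift standing in its block hole.

```bash
python3 - <<'E'
from h import *
a=np.load("w5.npy");o=dict(position=a[:3],ee_rot=a[3:])
for n,uv,z in(("hole",(262,205),.084),("holeL",(227,205),.084),("holeR",(298,205),.084),("end far edge",(264,262),.1288),("chamf top far",(264,262),.1313),("L",(226,300),.1313),("R",(302,300),.1313)):
  print(n,pix2w("wrist",(190+uv[0]/4,140+uv[1]/4),z,o).round(4))
E
```

```text
hole [0.4873 0.1146 0.084 ]
holeL [0.4797 0.1147 0.084 ]
holeR [0.4951 0.1146 0.084 ]
end far edge [0.4878 0.1183 0.1288]
chamf top far [0.4878 0.1192 0.1313]
L [0.481  0.112  0.1313]
R [0.4945 0.112  0.1313]
```

Request:
jog_arm --deltas '[{"gripper": 0.15,"offset": [0.0018,-0.0004,0.015],"rotation": [0,0,0]},{"gripper": 0.15,"offset": [0,0,0.015],"rotation": [0,0,0]},{"gripper": 0.15,"offset": [0,0,0.009],"rotation": [0,0,0]},{"gripper": 0.15,"offset": [0,0,0],"rotation": [0,0,0]},{"gripper": 0.15,"offset": [0,0,0],"rotation": [0,0,0]}]'

```text
clock: 19.4
position: [0.4856, 0.1149, 0.1495]
ee_rot: [0.708, 0.706, -0.0, -0.0]
ft_force: [-0.1, -0.2, -0.9]
grip_width: 0.254
grasp_force: 98.4
```

Request:
jog_arm --deltas '[{"gripper": 0.15,"offset": [-0.0013,0.0002,0.003],"rotation": [0,0,0]},{"gripper": 0.15,"offset": [0,0,0.002],"rotation": [0,0,0]},{"gripper": 0.15,"offset": [0,0,0.002],"rotation": [0,0,0]},{"gripper": 0.15,"offset": [0,0,0],"rotation": [0,0,0]}]'

```text
clock: 19.8
position: [0.4859, 0.1135, 0.1426]
ee_rot: [0.708, 0.706, -0.0, -0.0]
ft_force: [0.6, 0.0, -1.4]
grip_width: 0.256
grasp_force: 98.4
```

Request:
jog_arm --deltas '[{"gripper": 0.15,"offset": [0,0,0.001],"rotation": [0,0,0]},{"gripper": 0.15,"offset": [0,0,0.001],"rotation": [0,0,0]},{"gripper": 0.15,"offset": [0,0,0],"rotation": [0,0,0]}]'

```text
clock: 20.1
position: [0.4859, 0.1135, 0.1407]
ee_rot: [0.708, 0.706, -0.0, 0.0]
ft_force: [-0.2, 0.4, -0.9]
grip_width: 0.255
grasp_force: 98.4
```

Request:
jog_arm --deltas '[{"gripper": 0.15,"offset": [0,0,0.003],"rotation": [0,0,0]},{"gripper": 0.15,"offset": [0,0,0.002],"rotation": [0,0,0]},{"gripper": 0.15,"offset": [0,0,0.002],"rotation": [0,0,0]},{"gripper": 0.15,"offset": [0,0,0],"rotation": [0,0,0]}]'

```text
clock: 20.5
position: [0.4858, 0.1135, 0.1335]
ee_rot: [0.708, 0.706, -0.0, -0.0]
ft_force: [-0.0, 0.4, -0.9]
grip_width: 0.255
grasp_force: 98.4
```

Request:
jog_arm --deltas '[{"gripper": 0.15,"offset": [0,0,0.0015],"rotation": [0,0,0]},{"gripper": 0.15,"offset": [0,0,0.0015],"rotation": [0,0,0]},{"gripper": 0.15,"offset": [0,0,0.001],"rotation": [0,0,0]},{"gripper": 0.15,"offset": [0,0,0],"rotation": [0,0,0]}]'

```text
clock: 20.9
position: [0.4859, 0.1135, 0.1296]
ee_rot: [0.708, 0.706, -0.0, -0.0]
ft_force: [0.7, -0.2, -2.6]
grip_width: 0.256
grasp_force: 98.4
```

Request:
jog_arm --deltas '[{"gripper": 0.15,"offset": [0,0,0.003],"rotation": [0,0,0]},{"gripper": 0.15,"offset": [0,0,0.003],"rotation": [0,0,0]},{"gripper": 0.15,"offset": [0,0,0.004],"rotation": [0,0,0]},{"gripper": 0.15,"offset": [0,0,0.004],"rotation": [0,0,0]},{"gripper": 0.15,"offset": [0,0,0.004],"rotation": [0,0,0]},{"gripper": 0.15,"offset": [0,0,0.004],"rotation": [0,0,0]},{"gripper": 0.15,"offset": [0,0,0.003],"rotation": [0,0,0]},{"gripper": 0.15,"offset": [0,0,0.002],"rotation": [0,0,0]},{"gripper": 0.15,"offset": [0,0,0],"rotation": [0,0,0]}]'

```text
clock: 21.8
position: [0.4858, 0.1135, 0.1025]
ee_rot: [0.708, 0.706, -0.0, -0.0]
ft_force: [-0.5, -0.8, -2.3]
grip_width: 0.253
grasp_force: 98.4
```

Request:
jog_arm --deltas '[{"gripper": 0.15,"offset": [0,0,0.0015],"rotation": [0,0,0]},{"gripper": 0.15,"offset": [0,0,0.001],"rotation": [0,0,0]},{"gripper": 0.15,"offset": [0,0,0.0005],"rotation": [0,0,0]},{"gripper": 0.15,"offset": [0,0,0],"rotation": [0,0,0]}]'

```text
clock: 22.2
position: [0.4859, 0.1135, 0.0998]
ee_rot: [0.708, 0.706, -0.0, 0.0]
ft_force: [-1.2, -1.3, -1.8]
grip_width: 0.254
grasp_force: 98.5
```

Request:
jog_arm --deltas '[{"gripper": 0.15,"offset": [0,0,0.0006],"rotation": [0,0,0]},{"gripper": 0.15,"offset": [0,0,0.0006],"rotation": [0,0,0]},{"gripper": 0.15,"offset": [0,0,0],"rotation": [0,0,0]}]'

```text
clock: 22.5
position: [0.486, 0.1135, 0.0992]
ee_rot: [0.708, 0.706, -0.0, 0.0]
ft_force: [-4.9, -2.1, 8.0]
grip_width: 0.256
grasp_force: 99.7
```

Request:
jog_arm --deltas '[{"gripper": 0.45,"offset": [0,0,0],"rotation": [0,0,0]},{"gripper": 0.45,"offset": [0,0,0],"rotation": [0,0,0]},{"gripper": 0.45,"offset": [0,0,0],"rotation": [0,0,0]},{"gripper": 0.45,"offset": [0,0,-0.01],"rotation": [0,0,0]},{"gripper": 0.45,"offset": [0,0,-0.03],"rotation": [0,0,0]},{"gripper": 0.45,"offset": [0,0,-0.04],"rotation": [0,0,0]},{"gripper": 0.45,"offset": [-0.02,-0.01,-0.03],"rotation": [0,0,0]},{"gripper": 0.45,"offset": [-0.04,-0.01,0],"rotation": [0,0,0]},{"gripper": 0.45,"offset": [-0.04,-0.01,0],"rotation": [0,0,0]},{"gripper": 0.45,"offset": [-0.02,0,0],"rotation": [0,0,0]},{"gripper": 0.45,"offset": [0,0,0],"rotation": [0,0,0]},{"gripper": 0.45,"offset": [0,0,0],"rotation": [0,0,0]}]'

```text
clock: 23.7
position: [0.4558, -0.006, 0.2092]
ee_rot: [0.708, 0.706, 0.0, 0.0]
ft_force: [-0.4, 0.3, -0.3]
grip_width: 0.452
grasp_force: 0.0
```

```bash
python3 - <<'E'
from h import *
o=manip.get_obs();im=imaging.camera("wrist");s=imaging.camera("scene");t=imaging.camera("top")
print(o["clock"],o["position"].round(4),o["ft_force"].round(2))
b=cv2.resize(s[185:245,205:265],None,fx=5,fy=5,interpolation=cv2.INTER_CUBIC)
c=cv2.resize(s[160:220,295:355],None,fx=5,fy=5,interpolation=cv2.INTER_CUBIC)
d=cv2.resize(im,(400,300));e=cv2.resize(t[:,:],(400,300))
r=cv2.resize(np.vstack([b,c])[:,:],(300,600))
cv2.imwrite("pics/w6.png",np.hstack([r,np.vstack([d,e])]))
E
```

```text
23.7 [ 0.4558 -0.006   0.2092] [-0.41  0.34 -0.26]
```

View pics/w6.png

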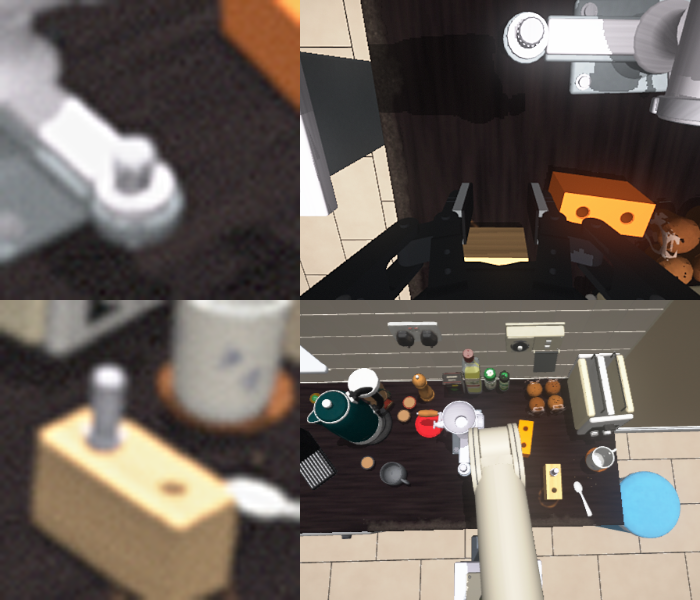

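The final picture shows the bolt head flat on the foot at (130,165), the drift standing in the block at (105,410), and the mug and cup where they were. I'll hand in.

```bash
python3 -c "
from workcell import workorder
print(workorder.hand_in())"
```

```text
the job is handed in; nothing more can be done
None
```

The job is handed in: I worked the drift down until its collar rested on the foot, stood it back in its block hole, and seated the bolt with its head flat on the foot, in about 24 s, without touching the mug or cup.

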